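# Put the spacer boards back in the bindery's thickness gauge

## Robot

A 6-joint arm with a two-finger parallel gripper is mounted at the origin on the work surface. World frame = base frame: x ahead of the robot, y to its left, z up, the work surface at z = 0. Lengths are in m, angles in degrees, forces in N, time in s.
With the tool pointing down it reaches from about 0.4 to 0.825 m from the base axis. Payload 7 kg.
Tool frame: the origin (TCP) lies between the finger pads; the fingertips stand 14 mm ahead of it and the grasp point (between the pads) lies 5 mm behind it; y points along the fingers, x is the direction in which the jaws open and shut, and the axes are right-handed (so a half turn about y gives the same grasp; the last joint's range is limited). The gripper opens to 88 mm and grips with 3 to 60 N. Pads are 19 mm wide; open, the fingers measure 130 mm over their backs; the gripper's body (78 mm by 193 mm) begins 47 mm behind the grasp point.
Start: joints at [-53.337, 20.546, 0.682, 0, -70.136, -16.507], TCP at [0.233, -0.634, 0.241] pointing down, gripper open.
Joint ranges: [-176.03, 176.03], [-82.01, 121.73], [-58.28, 71.71], [-173.87, 95.51], [-174.79, -0.11], [-173.66, 173.66]. Speed limits (degrees/s): [136.94, 136.94, 172.46, 180, 180, 180].

## Interface

Orientations are given as [roll, pitch, yaw] about the fixed x, y, z axes, in that order (R = Rz(yaw) Ry(pitch) Rx(roll)).
In Python, from bench import monitor, optics, order gives the robot as it stands. The module is installed in compiled form; this text tells all that it offers.
- The arm moves only by the tool jog_arm, never from a script. Its argument "increments" is a list that holds one entry, the list of rows, each a list of 7 numbers: the shift along the world's x, y, z in m, then the turn, a rotation vector about the world's x, y, z in degrees, then the finger opening in m, from 0 to 0.0876. A call has 1 to 5 rows; each row is the pose to reach, as a shift and turn from the pose commanded when the call began; what a row does not reach only later rows make up. A row lasts 1/10 s, in which the tool goes at most 50 mm and 8.59 degrees, less where a joint would pass 70% of its speed; a pose out of reach is approached as far as the arm can. A call with a gripper value outside its range is refused whole. The fingers move at their own pace and stop on an object; "grip_force" is the grip in N (left out, the last holds). Time passes only in rows, so rows that repeat a pose let the fingers close. It gives the time, the measured TCP pose, the force and the opening at its end, in the units of the state.
- monitor.sense(): the state, without advancing time (a new reading comes with each control period).
- optics.snapshot(name): name is "side" or "top" or "wrist"; returns a dict with "image" (420x560x3 uint8, blue, green, red), "range_z" (420x560 float32, m along the optical axis (not along the pixel's ray), 0 where there is no reading), "K" (3x3 intrinsics, pixels), "k1" (the pictures are not rectified: a ray, as slopes to the right and down, at radius r is drawn at 1 + k1 r^2 times it, then the intrinsics apply), "R" (3x3) and "t" (3): a world point X has camera coordinates R X + t; the wrist camera has in their place "hand_eye" (4x4, takes a point from camera to tool coordinates, whose origin is the TCP and whose axes are the tool frame's). Camera axes: x right, y down, z forward; pixel columns grow to the right and rows downward; lengths in m; the calibration is good to about 2 mm. A picture is of the moment at which its call begins: read the wrist's pose just before it.
- order.sign_off(): hands the job in, once; it reports no verdict.
The state is a dict: "t": time; "q": joint angles; "dq": joint speeds; "tau": joint torques, N m; "position": TCP position; "ee_rot": TCP orientation; "contact_force": force on the tool from outside, world axes, zero at the start; "moment": the same for the moment, N m; "gripper_width": finger opening in m.
Only numpy, scipy, OpenCV 4.12 (cv2) and the standard library are available. Lean on these libraries where they do the work, as an engineer would, in place of code of your own. Each camera call takes 0.05 s, during which the arm holds its last target. There are 200 camera calls.

## Task

Put away the thickest and the thinnest of the three green-topped wooden spacer boards: stand each upright in the slot of the three-slot gauge that is made for its thickness, resting fully home on the slot's shoulders and not sticking out past the gauge's ends, and let go of it. Leave the board of middle thickness standing where it is.

Things in the scene. Friction and masses are not known exactly. Their poses are not given: they have to be found in the camera images.
- gauge: Fixed wooden gauge, 130 (x) x 240 (y) x 72 mm tall; origin: centre of underside, z up. Three slots along its x, open at top and both ends, centred at y = +78 (for 36 mm board), 0 (26), -78 mm (16). Each narrows: mouth 23 mm wider than its board, slopes down to z = 54, walls with 3 mm total clearance, red shoulders at z = 24 mm where the board stops; below, a gap 8 mm narrower than the board.
- thick_board: The thickest spacer board, 36 mm thick, 100 mm long and 100 mm tall, plain wood with its top 22 mm painted green; starts standing on its edge on the bench. Origin: centre of its underside; x along its 100 mm length, y across its thickness, z up. About 0.25 kg.
- thin_board: The thinnest spacer board, 16 mm thick, 100 mm long and 100 mm tall, plain wood with its top 22 mm painted green; starts standing on its edge on the bench. Origin: centre of its underside; x along its 100 mm length, y across its thickness, z up. About 0.11 kg.
- middle_board: The board of middle thickness, to be left alone, 26 mm thick, 100 mm long and 100 mm tall, plain wood with its top 22 mm painted green; starts standing on its edge on the bench. Origin: centre of its underside; x along its 100 mm length, y across its thickness, z up.
Not all that is in view belongs to the job. What is shaped like the thin_board but yellow is not meant.

How it is judged:
By the outcome, as a careful person would: the job done as asked, in the order asked, and still so for the second after the job is handed in, with the robot touching nothing.
It also fails if it takes over 64 s, if anything falls off the work surface, if the arm or the gripper's body presses on something with over 40 N, if the wrist force passes 120 N, or if a joint passes its speed limit or range.

## Working session

There is one attempt and no reset: what is moved stays moved. The work goes in short steps, Python scripts to look and compute and a tool call to move; the robot and the scene stay as the last step left them, time stands still between calls to the robot, and variables do not carry over. Pictures are saved under pics/ and viewed, about 8 in all and at most 12, crops included, and the job is handed in when it is done.

Besides the shell and the picture viewer there is one more tool, called after "Call:" by a JSON object that holds its "fn" and its "kwargs", one argument or row to a line. jog_arm: Moves the arm, as the interface text tells. Its arguments: {"type":"object","properties":{"increments":{"type":"array","items":{"type":"array","items":{"type":"array","items":{"type":"number"}}}},"grip_force":{"type":"number"}},"required":["increments"]}

```bash
mkdir -p pics; cat > h.py <<'E'
import numpy as np, cv2
from bench import monitor, optics, order
from scipy.spatial.transform import Rotation as Ro
def cloud(s, T=None):
    K=s["K"];h,w=s["range_z"].shape
    u,v=np.meshgrid(np.arange(w),np.arange(h))
    xd=(u-K[0,2])/K[0,0]; yd=(v-K[1,2])/K[1,1]
    x,y=xd.copy(),yd.copy()
    for _ in range(20):
        f=1+s["k1"]*(x*x+y*y); x,y=xd/f,yd/f
    z=s["range_z"].astype(float)
    P=np.stack([x*z,y*z,z],-1)
    if T is not None: P=P@T[:3,:3].T+T[:3,3]
    else: P=(P-s["t"])@s["R"]
    P[z==0]=np.nan
    return P
def tool():
    m=monitor.sense(); T=np.eye(4)
    T[:3,:3]=Ro.from_euler('xyz',m["ee_rot"],degrees=True).as_matrix(); T[:3,3]=m["position"]
    return T
def wrist():
    T=tool(); s=optics.snapshot("wrist"); return s,cloud(s,T@s["hand_eye"])
def top(n="top"):
    s=optics.snapshot(n); return s,cloud(s)
def green(img):
    hsv=cv2.cvtColor(img,cv2.COLOR_BGR2HSV)
    return ((hsv[...,0]>38)&(hsv[...,0]<88)&(hsv[...,1]>70)&(hsv[...,2]>40)).astype(np.uint8)
def blobs(s,P,zmin=.085,mask=None,amin=60):
    m=green(s["image"]) if mask is None else mask
    m=(m&(P[...,2]>zmin)&(P[...,2]<.16)).astype(np.uint8)
    n,l,st,c=cv2.connectedComponentsWithStats(m)
    for i in range(1,n):
        if st[i,4]<amin: continue
        Q=P[l==i]; top=Q[Q[:,2]>np.percentile(Q[:,2],90)-.008]
        r=cv2.minAreaRect((top[:,:2]*1000).astype(np.float32))
        print("px",c[i].round(),"area",st[i,4],"rect mm",np.round(r[0],1),np.round(r[1],1),round(r[2],1),"ztop",np.percentile(Q[:,2],90).round(3))
E
python3 - <<'E'
from h import *
m=monitor.sense(); print({k:np.round(v,3) for k,v in m.items()})
for n in("top","side"):
    s,P=top(n); cv2.imwrite(f"pics/{n}0.png",s["image"]); np.save(f"{n}0.npy",P); print(n); blobs(s,P)
E
```

```text
{'t': np.float64(0.0), 'q': array([-5.3336e+01,  2.0591e+01,  6.3500e-01, -2.1000e-02, -7.0135e+01,
       -1.6505e+01]), 'dq': array([ 0.02 ,  0.022,  0.025,  0.023, -0.066,  0.006]), 'tau': array([ 1.0000e-03, -5.8271e+01,  2.9305e+01,  6.9970e+00,  7.0000e-03,
       -0.0000e+00]), 'position': array([ 0.232, -0.633,  0.24 ]), 'ee_rot': array([-8.99930e+01, -9.30000e-02,  1.10152e+02]), 'contact_force': array([ 0.435, -0.041, -0.813]), 'moment': array([ 0.019,  0.078, -0.004]), 'gripper_width': np.float64(0.088)}
top
px [329. 159.] area 981 rect mm [ 636.6 -165.6] [ 36.4 101. ] 84.7 ztop 0.102
px [398. 224.] area 427 rect mm [ 512.6 -301.2] [17.1 99.8] 81.2 ztop 0.102
px [303. 238.] area 717 rect mm [ 480.2 -117.8] [100.   26.1] 18.9 ztop 0.102
side
px [329. 143.] area 332 rect mm [ 511.5 -300.1] [16.7 98.6] 78.3 ztop 0.102
px [260. 158.] area 598 rect mm [ 634.8 -164.7] [38.8 99.9] 84.1 ztop 0.102
px [323. 179.] area 637 rect mm [ 479.1 -116.6] [98.6 27.4] 20.3 ztop 0.102
```

View pics/top0.png

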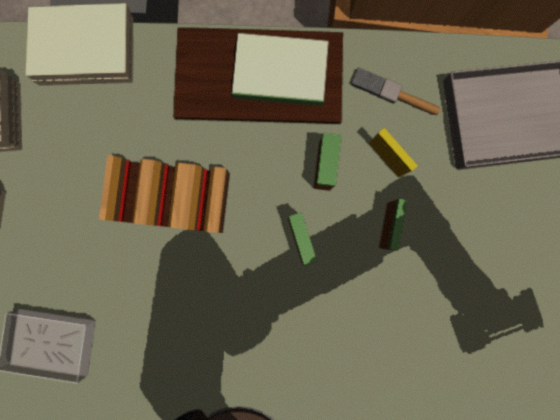

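View pics/side0.png

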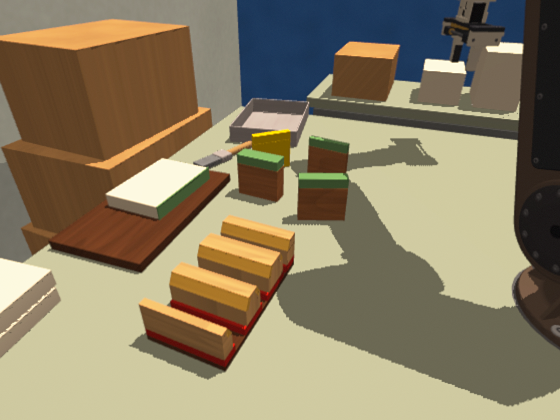

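The top view shows the green boards: thick at (329,159), middle at (303,238) and thin at (398,224). The yellow decoy is at (395,152), and the white and green block on the brown board at (280,68) is clutter. The gauge is at about (163,193). Next I'll fit the gauge pose and enlarge a crop to confirm the boards.

```bash
python3 - <<'E'
from h import *
for n in("top","side"):
    P=np.load(n+"0.npy"); im=cv2.imread(f"pics/{n}0.png")
    if n=="top": 
        reg=np.zeros(P.shape[:2],bool); reg[145:240,90:235]=1
        c=cv2.resize(im[120:260,95:425],None,fx=2.4,fy=2.4,interpolation=cv2.INTER_CUBIC); cv2.imwrite("pics/crop.png",c)
    else:
        reg=np.zeros(P.shape[:2],bool); reg[205:370,130:305]=1
    Q=P[reg&(P[...,2]>.066)&(P[...,2]<.08)]
    r=cv2.minAreaRect((Q[:,:2]*1000).astype(np.float32)); print(n,r, np.median(Q[:,2]))
    c=np.array(r[0])/1000; a=np.deg2rad(r[2]) ; a=(a+np.pi/4)%(np.pi/2)-np.pi/4
    ex=np.array([np.cos(a),np.sin(a)]); ey=np.array([-ex[1],ex[0]])
    v=(Q[:,:2]-c)@ey*1000; print(np.rad2deg(a)); h,_=np.histogram(v,np.arange(-124,126,4)); print(list(zip(np.arange(-124,122,4),h)))
E
```

```text
top ((562.34716796875, 163.85409545898438), (243.14114379882812, 130.51356506347656), 85.34043884277344) 0.07165197655230558
-4.659561157226558
[(np.int64(-124), np.int64(62)), (np.int64(-120), np.int64(128)), (np.int64(-116), np.int64(135)), (np.int64(-112), np.int64(129)), (np.int64(-108), np.int64(131)), (np.int64(-104), np.int64(128)), (np.int64(-100), np.int64(109)), (np.int64(-96), np.int64(25)), (np.int64(-92), np.int64(0)), (np.int64(-88), np.int64(0)), (np.int64(-84), np.int64(0)), (np.int64(-80), np.int64(0)), (np.int64(-76), np.int64(0)), (np.int64(-72), np.int64(0)), (np.int64(-68), np.int64(3)), (np.int64(-64), np.int64(106)), (np.int64(-60), np.int64(146)), (np.int64(-56), np.int64(131)), (np.int64(-52), np.int64(124)), (np.int64(-48), np.int64(137)), (np.int64(-44), np.int64(131)), (np.int64(-40), np.int64(132)), (np.int64(-36), np.int64(124)), (np.int64(-32), np.int64(132)), (np.int64(-28), np.int64(117)), (np.int64(-24), np.int64(41)), (np.int64(-20), np.int64(0)), (np.int64(-16), np.int64(0)), (np.int64(-12), np.int64(0)), (np.int64(-8), np.int64(0)), (np.int64(-4),
[... 2283 characters left out ...]
(173)), (np.int64(32), np.int64(170)), (np.int64(36), np.int64(180)), (np.int64(40), np.int64(181)), (np.int64(44), np.int64(191)), (np.int64(48), np.int64(389)), (np.int64(52), np.int64(52)), (np.int64(56), np.int64(0)), (np.int64(60), np.int64(0)), (np.int64(64), np.int64(0)), (np.int64(68), np.int64(0)), (np.int64(72), np.int64(0)), (np.int64(76), np.int64(0)), (np.int64(80), np.int64(0)), (np.int64(84), np.int64(0)), (np.int64(88), np.int64(0)), (np.int64(92), np.int64(0)), (np.int64(96), np.int64(0)), (np.int64(100), np.int64(1)), (np.int64(104), np.int64(68)), (np.int64(108), np.int64(241)), (np.int64(112), np.int64(246)), (np.int64(116), np.int64(349)), (np.int64(120), np.int64(183))]
```

View pics/crop.png

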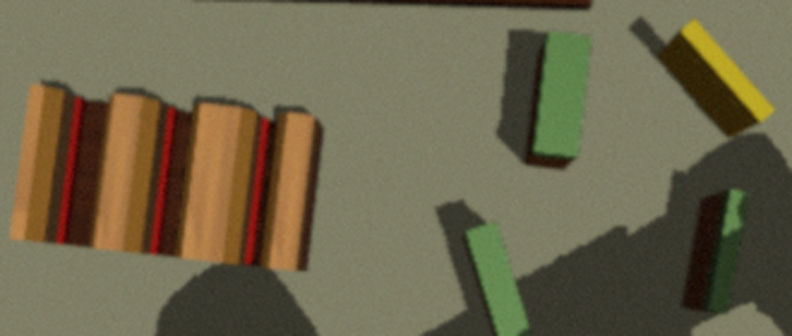

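The crop confirms all three boards: the 36 mm one at crop (562,95), the middle one at (497,275) to be left alone, and the 16 mm one at (727,255). Yellow at (717,72) is not meant. The gauge has yaw −4.7°. Its ribs widen toward −y, so the 36 mm slot is at about (0.568, 0.241) and the 16 mm slot at about (0.556, 0.085). I'll start with the thick board.

Call:
{"fn": "jog_arm", "kwargs": {
  "increments": [
    [[0.032,0.037,0,0,0,-5.1,0.0876],[0.064,0.074,0,0,0,-10.2,0.0876],[0.096,0.111,0,0,0,-15.3,0.0876],[0.128,0.148,0,0,0,-20.4,0.0876],[0.16,0.185,0,0,0,-25.5,0.0876]]
  ]
}}

```text
t: 0.6
position: [0.3933, -0.4469, 0.2403]
ee_rot: [-90.0, -0.0, 84.4]
contact_force: [0.6, 0.0, 0.0]
gripper_width: 0.0874
```

Call:
{"fn": "jog_arm", "kwargs": {
  "increments": [
    [[0.032,0.037,0,0,0,0,0.0876],[0.064,0.074,0,0,0,0,0.0876],[0.096,0.111,0,0,0,0,0.0876],[0.128,0.148,0,0,0,0,0.0876],[0.16,0.185,0,0,0,0,0.0876]]
  ]
}}

```text
t: 1.1
position: [0.5534, -0.2618, 0.2404]
ee_rot: [-90.0, -0.0, 84.7]
contact_force: [0.9, -0.2, 0.3]
gripper_width: 0.0876
```

Next, a wrist look from above the board.

Call:
{"fn": "jog_arm", "kwargs": {
  "increments": [
    [[0.027,0.032,0,0,0,0,0.0876],[0.055,0.064,0,0,0,0,0.0876],[0.083,0.096,0,0,0,0,0.0876],[0.083,0.096,0,0,0,0,0.0876],[0.083,0.096,0,0,0,0,0.0876]]
  ]
}}

```text
t: 1.6
position: [0.6358, -0.1666, 0.2396]
ee_rot: [-89.9, 0.0, 84.8]
contact_force: [-0.8, -0.3, -0.3]
gripper_width: 0.0878
```

```bash
python3 - <<'E'
from h import *
m=monitor.sense(); print(m["position"],m["ee_rot"],m["contact_force"])
s,P=wrist(); cv2.imwrite("pics/w1.png",s["image"]); blobs(s,P); print(s["hand_eye"].round(3))
E
```

```text
[ 0.63575848 -0.16657482  0.23956334] [-8.99036817e+01  2.38670377e-03  8.47586904e+01] [-0.78241791 -0.31443397 -0.32015981]
px [323.  41.] area 2934 rect mm [ 489.9 -115.1] [78.  26.4] 18.9 ztop 0.1
px [119.  86.] area 2763 rect mm [ 511.8 -302.9] [17.5 99.9] 80.4 ztop 0.1
px [280. 203.] area 3665 rect mm [ 634.8 -166.6] [ 36. 100.] 84.7 ztop 0.1
[[ 1.     0.001 -0.001  0.   ]
 [ 0.001 -0.292  0.956 -0.143]
 [ 0.    -0.956 -0.292  0.08 ]
 [ 0.     0.     0.     1.   ]]
```

View pics/w1.png

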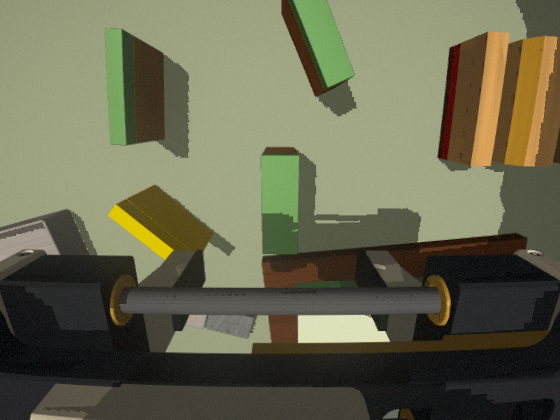

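The wrist view shows the thick board centred between the fingers and aligned with them at (280,203). I'll descend and grip.

Call:
{"fn": "jog_arm", "kwargs": {
  "increments": [
    [[-0.001,0,-0.045,0,0,0,0.0876],[-0.001,0,-0.09,0,0,0,0.0876],[-0.001,0,-0.135,0,0,0,0.0876],[-0.001,0,-0.16,0,0,0,0.0876],[-0.001,0,-0.165,0,0,0,0.0876]]
  ]
}}

```text
t: 2.15
position: [0.6314, -0.1687, 0.0721]
ee_rot: [-89.6, 0.0, 84.5]
contact_force: [-0.8, 0.6, -0.5]
gripper_width: 0.0875
```

Call:
{"fn": "jog_arm", "kwargs": {
  "increments": [
    [[0,0,0,0,0,0,0.03],[0,0,0,0,0,0,0.03],[0,0,0,0,0,0,0.03],[0,0,0,0,0,0,0.03],[0,0,0,0,0,0,0.03]]
  ],
  "grip_force": 20
}}

```text
t: 2.65
position: [0.635, -0.1676, 0.0766]
ee_rot: [-90.1, -0.0, 84.7]
contact_force: [-0.2, -0.6, 0.2]
gripper_width: 0.0531
```

Call:
{"fn": "jog_arm", "kwargs": {
  "increments": [
    [[0,0,0,0,0,0,0.03],[0,0,0,0,0,0,0.03],[0,0,0,0,0,0,0.03],[0,0,0,0,0,0,0.03],[0,0,0,0,0,0,0.03]]
  ]
}}

```text
t: 3.15
position: [0.6346, -0.1676, 0.0757]
ee_rot: [-90.0, -0.0, 84.7]
contact_force: [-0.3, 1.3, 2.2]
gripper_width: 0.0357
```

Call:
{"fn": "jog_arm", "kwargs": {
  "increments": [
    [[0,0,0.02,0,0,0,0.03],[0,0,0.05,0,0,0,0.03],[0,0,0.09,0,0,0,0.03],[0,0,0.12,0,0,0,0.03],[0,0,0.13,0,0,0,0.03]]
  ]
}}

```text
t: 3.65
position: [0.6359, -0.1679, 0.209]
ee_rot: [-90.3, 0.0, 84.7]
contact_force: [0.9, 0.1, -1.2]
gripper_width: 0.0357
```

Call:
{"fn": "jog_arm", "kwargs": {
  "increments": [
    [[-0.006,0.04,0,0,0,0,0.03],[-0.013,0.08,0,0,0,0,0.03],[-0.02,0.12,0,0,0,0,0.03],[-0.027,0.16,0,0,0,0.3,0.03],[-0.034,0.205,0,0,0,0.6,0.03]]
  ]
}}

```text
t: 4.15
position: [0.5993, 0.0384, 0.2041]
ee_rot: [-89.9, 0.0, 85.2]
contact_force: [1.0, 0.4, -2.4]
gripper_width: 0.036
```

Call:
{"fn": "jog_arm", "kwargs": {
  "increments": [
    [[-0.006,0.04,0,0,0,0,0.03],[-0.013,0.08,0,0,0,0,0.03],[-0.02,0.12,0,0,0,0,0.03],[-0.027,0.16,0,0,0,0,0.03],[-0.034,0.2,0,0,0,0,0.03]]
  ]
}}

```text
t: 4.65
position: [0.5653, 0.2386, 0.2041]
ee_rot: [-89.9, 0.1, 85.2]
contact_force: [1.3, 0.2, -1.6]
gripper_width: 0.0361
```

Call:
{"fn": "jog_arm", "kwargs": {
  "increments": [
    [[0,0.003,0,0,0,0,0.03],[0,0.003,0,0,0,0,0.03],[0,0.003,0,0,0,0,0.03],[0,0.003,0,0,0,0,0.03],[0,0.003,0,0,0,0,0.03]]
  ]
}}

```text
t: 5.15
position: [0.5667, 0.2393, 0.2054]
ee_rot: [-90.0, 0.0, 85.2]
contact_force: [-0.2, -0.3, -1.4]
gripper_width: 0.0362
```

```bash
python3 - <<'E'
from h import *
m=monitor.sense(); print(m["position"],m["ee_rot"],m["contact_force"],m["gripper_width"])
s,P=wrist(); cv2.imwrite("pics/w2.png",s["image"]); 
z=P[...,2]; g=(z>.066)&(z<.08)&(np.abs(P[...,0]-.56)<.1)&(np.abs(P[...,1]-.16)<.16)
Q=P[g]; c=np.array([.562,.163]); a=np.deg2rad(-4.7); ex=np.array([np.cos(a),np.sin(a)]); ey=np.array([-ex[1],ex[0]])
D=Q[:,:2]-c; u,v=D@ex*1000,D@ey*1000
print("z",np.median(Q[:,2]),"u",np.percentile(u,[.3,99.7]))
for lo in range(-64,60,16):
    k=np.sort(v[(u>lo)&(u<lo+16)]); 
    if len(k)<50: continue
    j=np.where(np.diff(k)>15)[0]; print(lo,len(k),k[0].round(1),[(k[i].round(1),k[i+1].round(1)) for i in j],k[-1].round(1))
G=green(s["image"])>0; R=P[G&(z>.17)]
print(len(R),cv2.minAreaRect((R[:,:2]*1000).astype(np.float32)),np.percentile(R[:,2],[5,50,95]))
E
```

```text
[0.56672872 0.2392602  0.20544658] [-8.99873853e+01  8.40481751e-03  8.51751364e+01] [-0.23636221 -0.26240359 -1.44584161] 0.03620124300912681
z 0.07127939293388474 u [-65.46960808  61.71401502]
-64 2113 -121.5 [(np.float64(-94.4), np.float64(-62.3)), (np.float64(-21.8), np.float64(20.7)), (np.float64(50.4), np.float64(102.7))] 118.7
-48 2028 -122.1 [(np.float64(-94.6), np.float64(-62.4)), (np.float64(-22.2), np.float64(19.7)), (np.float64(50.0), np.float64(103.0))] 118.5
-32 1705 -121.7 [(np.float64(-94.7), np.float64(-61.9)), (np.float64(-21.9), np.float64(19.7)), (np.float64(46.3), np.float64(105.7))] 118.6
-16 1346 -121.0 [(np.float64(-94.3), np.float64(-62.9)), (np.float64(-22.4), np.float64(19.7)), (np.float64(37.3), np.float64(115.2))] 118.7
0 1294 -121.8 [(np.float64(-95.0), np.float64(-62.9)), (np.float64(-22.3), np.float64(19.7)), (np.float64(34.7), np.float64(117.8))] 118.5
16 1228 -121.7 [(np.float64(-95.0), np.float64(-62.6)), (np.float64(-21.7), np.float64(19.6)), (np.float64(34.8), np.float64(117.6))] 118.7
32 1065 -121.8 [(np.float64(-94.2), np.float64(-62.5)), (np.float64(-22.1), np.float64(20.0)), (np.float64(34.3), np.float64(118.1))] 118.8
48 276 -121.6 [(np.float64(-95.5), np.float64(-25.1))] -23.8
10231 ((552.9281005859375, 241.54461669921875), (43.402164459228516, 72.50592803955078), 86.0031967163086) [0.22287461 0.22891149 0.22992727]
```

View pics/w2.png

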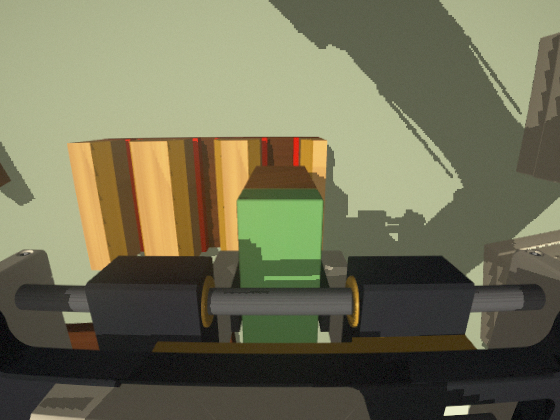

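The wrist view shows the board over the left-hand (+y) wide slot, with the red shoulders at (265,145) and (297,145). The refined slot centre is (0.568, 0.2395). I'll lower it gently.

Call:
{"fn": "jog_arm", "kwargs": {
  "increments": [
    [[0.0015,0,-0.02,0,0,0,0.03],[0.0015,0,-0.04,0,0,0,0.03],[0.0015,0,-0.055,0,0,0,0.03],[0.0015,0,-0.065,0,0,0,0.03],[0.0015,0,-0.075,0,0,0,0.03]]
  ]
}}

```text
t: 5.7
position: [0.5684, 0.24, 0.1303]
ee_rot: [-90.0, -0.0, 85.2]
contact_force: [0.7, 0.6, -1.3]
gripper_width: 0.0361
```

Call:
{"fn": "jog_arm", "kwargs": {
  "increments": [
    [[0,0,-0.004,0,0,0,0.03],[0,0,-0.008,0,0,0,0.03],[0,0,-0.012,0,0,0,0.03],[0,0,-0.016,0,0,0,0.03],[0,0,-0.02,0,0,0,0.03]]
  ]
}}

```text
t: 6.2
position: [0.5682, 0.2405, 0.1106]
ee_rot: [-90.0, -0.0, 85.3]
contact_force: [-0.4, -0.7, -2.3]
gripper_width: 0.0358
```

Call:
{"fn": "jog_arm", "kwargs": {
  "increments": [
    [[0,0,-0.003,0,0,0,0.03],[0,0,-0.006,0,0,0,0.03],[0,0,-0.008,0,0,0,0.03],[0,0,-0.01,0,0,0,0.03],[0,0,-0.0115,0,0,0,0.03]]
  ]
}}

```text
t: 6.7
position: [0.5682, 0.2404, 0.0997]
ee_rot: [-90.0, 0.0, 85.3]
contact_force: [-6.3, -0.1, 14.4]
gripper_width: 0.0359
```

Call:
{"fn": "jog_arm", "kwargs": {
  "increments": [
    [[0,0,-0.001,0,0,0,0.03],[0,0,-0.001,0,0,0,0.03]]
  ]
}}

```text
t: 6.9
position: [0.5681, 0.2404, 0.0997]
ee_rot: [-90.0, -0.0, 85.3]
contact_force: [-4.5, -0.8, 10.0]
gripper_width: 0.0357
```

It reached the shoulders at the predicted height. Releasing and lifting.

Call:
{"fn": "jog_arm", "kwargs": {
  "increments": [
    [[0,0,0,0,0,0,0.07],[0,0,0,0,0,0,0.07],[0,0,0,0,0,0,0.0876],[0,0,0,0,0,0,0.0876],[0,0,0,0,0,0,0.0876]]
  ]
}}

```text
t: 7.4
position: [0.5681, 0.2403, 0.0979]
ee_rot: [-90.0, 0.0, 85.3]
contact_force: [0.4, 0.3, -0.8]
gripper_width: 0.0703
```

Call:
{"fn": "jog_arm", "kwargs": {
  "increments": [
    [[0,0,0.02,0,0,0,0.0876],[0,0,0.05,0,0,0,0.0876],[0,0,0.09,0,0,0,0.0876],[0,0,0.13,0,0,0,0.0876],[0,0,0.14,0,0,0,0.0876]]
  ]
}}

```text
t: 7.9
position: [0.57, 0.2413, 0.2434]
ee_rot: [-90.4, -0.2, 85.3]
contact_force: [-0.0, 0.7, 0.6]
gripper_width: 0.0874
```

```bash
python3 - <<'E'
from h import *
m=monitor.sense(); print(m["position"],m["ee_rot"],m["contact_force"],m["gripper_width"])
for f in (wrist,top,lambda:top("side")):
    s,P=f(); print("--"); blobs(s,P)
E
```

```text
[0.57000436 0.24128631 0.24338288] [-90.35658891  -0.24330042  85.28982784] [-0.00189697  0.73758963  0.61145084] 0.08737425528727132
--
px [278. 206.] area 4160 rect mm [568.4 240.6] [ 35.6 100.6] 85.3 ztop 0.124
--
px [398. 224.] area 454 rect mm [ 512.7 -300.8] [ 16.7 100. ] 80.3 ztop 0.102
px [112. 207.] area 177 rect mm [528.7 244.4] [35.9 17.1] 84.9 ztop 0.126
px [303. 239.] area 710 rect mm [ 480.4 -117.8] [99.7 26.1] 18.9 ztop 0.102
--
px [329. 143.] area 356 rect mm [ 511.4 -302.3] [20.  99.5] 80.2 ztop 0.102
px [323. 179.] area 640 rect mm [ 478.8 -116.2] [98.6 28.2] 20.6 ztop 0.102
px [193. 275.] area 2222 rect mm [568.3 241.5] [ 36.5 100.1] 85.6 ztop 0.126
```

The thick board is home: top at z 0.124, centre (0.568, 0.2405), yaw matched. Now the thin board.

Call:
{"fn": "jog_arm", "kwargs": {
  "increments": [
    [[-0.005,-0.045,0,0,0,0,0.0876],[-0.01,-0.09,0,0,0,0,0.0876],[-0.015,-0.135,0,0,0,0,0.0876],[-0.02,-0.18,0,0,0,0,0.0876],[-0.025,-0.225,0,0,0,0,0.0876]]
  ]
}}

```text
t: 8.55
position: [0.5417, 0.0136, 0.2362]
ee_rot: [-89.8, 0.1, 85.3]
contact_force: [1.2, -1.1, 0.1]
gripper_width: 0.088
```

Call:
{"fn": "jog_arm", "kwargs": {
  "increments": [
    [[-0.005,-0.045,0,0,0,-1,0.0876],[-0.01,-0.09,0,0,0,-2,0.0876],[-0.015,-0.135,0,0,0,-3,0.0876],[-0.02,-0.18,0,0,0,-4,0.0876],[-0.025,-0.225,0,0,0,-5,0.0876]]
  ]
}}

```text
t: 9.05
position: [0.5167, -0.2112, 0.2362]
ee_rot: [-89.8, -0.0, 80.2]
contact_force: [0.8, 0.2, 0.2]
gripper_width: 0.0876
```

Call:
{"fn": "jog_arm", "kwargs": {
  "increments": [
    [[-0.003,-0.045,0,0,0,0,0.0876],[-0.006,-0.085,0,0,0,0,0.0876],[-0.006,-0.092,0,0,0,0,0.0876],[-0.006,-0.092,0,0,0,0,0.0876],[-0.006,-0.092,0,0,0,0,0.0876]]
  ]
}}

```text
t: 9.55
position: [0.5116, -0.301, 0.2367]
ee_rot: [-89.9, -0.0, 80.2]
contact_force: [0.3, -0.8, -0.8]
gripper_width: 0.0877
```

```bash
python3 - <<'E'
from h import *
m=monitor.sense(); print(m["position"],m["ee_rot"],m["contact_force"],m["gripper_width"])
s,P=wrist(); cv2.imwrite("pics/w3.png",s["image"]); blobs(s,P)
E
```

```text
[ 0.51156511 -0.30103696  0.23671682] [-8.98775590e+01 -2.88521524e-02  8.02344784e+01] [ 0.2720803  -0.8229575  -0.76931244] 0.087732456312676
px [461. 140.] area 3555 rect mm [ 478.5 -119.2] [100.3  27.8] 18.7 ztop 0.1
px [277. 204.] area 1664 rect mm [ 511.2 -303.6] [ 15.7 100. ] 80.5 ztop 0.1
```

View pics/w3.png

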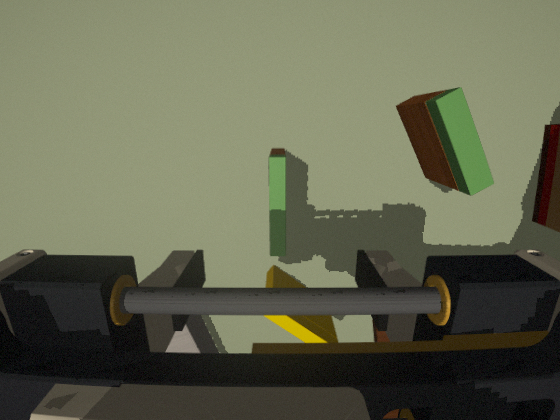

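The wrist view shows the thin green board between the fingers at (277,204), with the yellow one behind it at (300,310). Descending and gripping.

Call:
{"fn": "jog_arm", "kwargs": {
  "increments": [
    [[0,-0.0015,-0.045,0,0,0,0.0876],[0,-0.0015,-0.09,0,0,0,0.0876],[0,-0.0015,-0.13,0,0,0,0.0876],[0,-0.0015,-0.155,0,0,0,0.0876],[0,-0.0015,-0.161,0,0,0,0.0876]]
  ]
}}

```text
t: 10.1
position: [0.5104, -0.3012, 0.074]
ee_rot: [-89.7, -0.0, 80.3]
contact_force: [-0.4, -0.7, 0.7]
gripper_width: 0.0872
```

Call:
{"fn": "jog_arm", "kwargs": {
  "increments": [
    [[0,0,0,0,0,0,0.01],[0,0,0,0,0,0,0.01],[0,0,0,0,0,0,0.01],[0,0,0,0,0,0,0.01],[0,0,0,0,0,0,0.01]]
  ]
}}

```text
t: 10.6
position: [0.5125, -0.3033, 0.078]
ee_rot: [-90.1, 0.0, 80.3]
contact_force: [-0.1, 0.2, -0.5]
gripper_width: 0.0533
```

Call:
{"fn": "jog_arm", "kwargs": {
  "increments": [
    [[0,0,0,0,0,0,0.01],[0,0,0,0,0,0,0.01],[0,0,0,0,0,0,0.01],[0,0,0,0,0,0,0.01],[0,0,0,0,0,0,0.01]]
  ]
}}

```text
t: 11.1
position: [0.512, -0.3032, 0.077]
ee_rot: [-90.0, -0.0, 80.3]
contact_force: [0.6, 0.5, -0.4]
gripper_width: 0.0159
```

Call:
{"fn": "jog_arm", "kwargs": {
  "increments": [
    [[0,0,0,0,0,0,0.01],[0,0,0,0,0,0,0.01],[0,0,0,0,0,0,0.01]]
  ]
}}

```text
t: 11.4
position: [0.512, -0.3031, 0.077]
ee_rot: [-90.0, -0.0, 80.3]
contact_force: [0.4, -0.3, 0.6]
gripper_width: 0.0159
```

Call:
{"fn": "jog_arm", "kwargs": {
  "increments": [
    [[0,0,0.02,0,0,0,0.01],[0,0,0.05,0,0,0,0.01],[0,0,0.09,0,0,0,0.01],[0,0,0.12,0,0,0,0.01],[0,0,0.13,0,0,0,0.01]]
  ]
}}

```text
t: 11.9
position: [0.5134, -0.3037, 0.2108]
ee_rot: [-90.3, 0.1, 80.3]
contact_force: [-0.1, 0.2, -1.5]
gripper_width: 0.0155
```

Call:
{"fn": "jog_arm", "kwargs": {
  "increments": [
    [[0.005,0.04,0,0,0,1,0.01],[0.01,0.08,0,0,0,2,0.01],[0.015,0.12,0,0,0,3,0.01],[0.02,0.16,0,0,0,4,0.01],[0.025,0.2,0,0,0,5,0.01]]
  ]
}}

```text
t: 12.4
position: [0.5365, -0.1015, 0.2063]
ee_rot: [-89.9, -0.0, 85.3]
contact_force: [1.2, 0.0, -2.0]
gripper_width: 0.0157
```

Call:
{"fn": "jog_arm", "kwargs": {
  "increments": [
    [[0.005,0.04,0,0,0,0,0.01],[0.01,0.08,0,0,0,0,0.01],[0.015,0.12,0,0,0,0,0.01],[0.019,0.16,0,0,0,0,0.01],[0.019,0.187,0,0,0,0,0.01]]
  ]
}}

```text
t: 12.9
position: [0.5558, 0.0862, 0.2061]
ee_rot: [-89.9, 0.0, 85.3]
contact_force: [0.4, -0.1, -1.9]
gripper_width: 0.016
```

Call:
{"fn": "jog_arm", "kwargs": {
  "increments": [
    [[0,0,0,0,0,0,0.01],[0,0,0,0,0,0,0.01],[0,0,0,0,0,0,0.01]]
  ]
}}

```text
t: 13.2
position: [0.5556, 0.0832, 0.2065]
ee_rot: [-89.9, 0.0, 85.2]
contact_force: [0.6, 0.1, -0.6]
gripper_width: 0.0156
```

```bash
python3 - <<'E'
from h import *
m=monitor.sense(); print(m["position"],m["ee_rot"],m["contact_force"],m["gripper_width"])
s,P=wrist(); cv2.imwrite("pics/w4.png",s["image"]); 
z=P[...,2]; g=(z>.066)&(z<.08)&(np.abs(P[...,0]-.56)<.1)&(np.abs(P[...,1]-.16)<.16)
Q=P[g]; c=np.array([.5619,.1618]); a=np.deg2rad(-4.7); ex=np.array([np.cos(a),np.sin(a)]); ey=np.array([-ex[1],ex[0]])
D=Q[:,:2]-c; u,v=D@ex*1000,D@ey*1000
for lo in range(-64,60,16):
    k=np.sort(v[(u>lo)&(u<lo+16)]); 
    if len(k)<50: continue
    j=np.where(np.diff(k)>15)[0]; print(lo,k[0].round(1),[(k[i].round(1),k[i+1].round(1)) for i in j],k[-1].round(1))
R=P[(green(s["image"])>0)&(z>.222)&(P[...,1]<.15)]
print(len(R),cv2.minAreaRect((R[:,:2]*1000).astype(np.float32)),np.percentile(R[:,2],[5,50,95]))
E
```

```text
[0.55564402 0.08321713 0.20650649] [-8.99410570e+01  2.94173944e-02  8.52341248e+01] [ 0.56882136  0.0881827  -0.58093064] 0.015577884048610127
-64 -120.5 [(np.float64(-94.9), np.float64(-62.0)), (np.float64(-21.4), np.float64(21.0))] 120.6
-48 -120.2 [(np.float64(-94.5), np.float64(-61.8)), (np.float64(-21.5), np.float64(19.9)), (np.float64(62.0), np.float64(110.9))] 119.3
-32 -120.4 [(np.float64(-94.6), np.float64(-62.5)), (np.float64(-21.5), np.float64(20.6))] 62.2
-16 -120.3 [(np.float64(-96.5), np.float64(-61.3)), (np.float64(-21.6), np.float64(20.6))] 62.3
0 -120.4 [(np.float64(-97.7), np.float64(-60.2)), (np.float64(-21.6), np.float64(20.5))] 61.9
16 -120.3 [(np.float64(-97.9), np.float64(-60.5)), (np.float64(-21.4), np.float64(21.0))] 61.8
32 -120.5 [(np.float64(-97.4), np.float64(-60.6)), (np.float64(-21.6), np.float64(20.4))] 61.9
48 -33.2 [(np.float64(-22.5), np.float64(21.0))] 61.5
4367 ((541.3560791015625, 75.80897521972656), (34.710777282714844, 73.99363708496094), 86.70079040527344) [0.22764698 0.22876864 0.22975227]
```

View pics/w4.png

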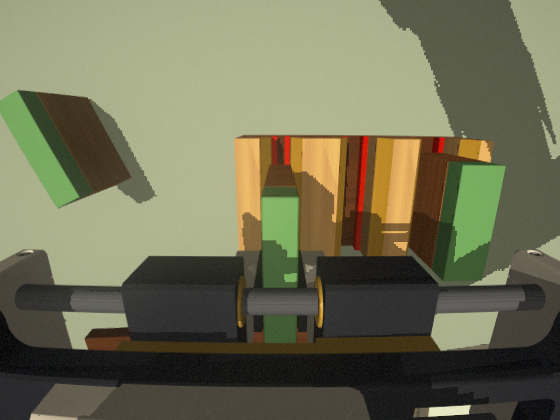

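The wrist view shows the thin board over the narrow slot, with the red shoulders at (275,150) and (288,150). The thick board is seated at right. Lowering.

Call:
{"fn": "jog_arm", "kwargs": {
  "increments": [
    [[0,0.0005,-0.02,0,0,0,0.01],[0,0.0005,-0.04,0,0,0,0.01],[0,0.0005,-0.055,0,0,0,0.01],[0,0.0005,-0.065,0,0,0,0.01],[0,0.0005,-0.074,0,0,0,0.01]]
  ]
}}

```text
t: 13.75
position: [0.5561, 0.0836, 0.1326]
ee_rot: [-90.0, 0.0, 85.2]
contact_force: [-0.2, 0.5, -0.7]
gripper_width: 0.0159
```

Call:
{"fn": "jog_arm", "kwargs": {
  "increments": [
    [[0,0,-0.004,0,0,0,0.01],[0,0,-0.008,0,0,0,0.01],[0,0,-0.012,0,0,0,0.01],[0,0,-0.016,0,0,0,0.01],[0,0,-0.02,0,0,0,0.01]]
  ]
}}

```text
t: 14.25
position: [0.5562, 0.0845, 0.113]
ee_rot: [-90.0, -0.0, 85.3]
contact_force: [-0.4, -0.3, -1.1]
gripper_width: 0.0161
```

Call:
{"fn": "jog_arm", "kwargs": {
  "increments": [
    [[0,0,-0.003,0,0,0,0.01],[0,0,-0.006,0,0,0,0.01],[0,0,-0.009,0,0,0,0.01],[0,0,-0.011,0,0,0,0.01],[0,0,-0.0125,0,0,0,0.01]]
  ]
}}

```text
t: 14.75
position: [0.5561, 0.0843, 0.1009]
ee_rot: [-90.0, 0.0, 85.3]
contact_force: [-6.7, 1.6, 13.9]
gripper_width: 0.016
```

Call:
{"fn": "jog_arm", "kwargs": {
  "increments": [
    [[0,0,-0.001,0,0,0,0.01],[0,0,-0.001,0,0,0,0.01]]
  ]
}}

```text
t: 14.95
position: [0.5561, 0.0843, 0.1009]
ee_rot: [-90.0, 0.0, 85.3]
contact_force: [-6.0, -0.4, 11.8]
gripper_width: 0.0157
```

It reached home at the predicted height. Releasing and lifting.

Call:
{"fn": "jog_arm", "kwargs": {
  "increments": [
    [[0,0,0,0,0,0,0.07],[0,0,0,0,0,0,0.07],[0,0,0,0,0,0,0.07],[0,0,0,0,0,0,0.07],[0,0,0,0,0,0,0.07]]
  ]
}}

```text
t: 15.45
position: [0.5561, 0.0843, 0.0994]
ee_rot: [-90.0, 0.0, 85.3]
contact_force: [0.7, -0.0, -1.4]
gripper_width: 0.0505
```

Call:
{"fn": "jog_arm", "kwargs": {
  "increments": [
    [[0,0,0.02,0,0,0,0.07],[0,0,0.05,0,0,0,0.07],[0,0,0.09,0,0,0,0.07],[0,0,0.13,0,0,0,0.07],[0,0,0.14,0,0,0,0.07]]
  ]
}}

```text
t: 15.95
position: [0.5581, 0.0848, 0.2445]
ee_rot: [-90.4, -0.2, 85.3]
contact_force: [0.2, -0.7, -0.4]
gripper_width: 0.0701
```

Call:
{"fn": "jog_arm", "kwargs": {
  "increments": [
    [[0,-0.03,0.01,0,0,0,0.07],[0,-0.06,0.02,0,0,0,0.07],[0,-0.07,0.02,0,0,0,0.07],[0,-0.07,0.02,0,0,0,0.07]]
  ]
}}

```text
t: 16.35
position: [0.5559, 0.0133, 0.2592]
ee_rot: [-90.0, -0.0, 85.1]
contact_force: [-0.7, -0.1, 0.5]
gripper_width: 0.0701
```

```bash
python3 - <<'E'
from h import *
m=monitor.sense(); print(m["t"],m["position"],m["contact_force"],m["gripper_width"])
s,P=wrist(); blobs(s,P); print("side"); s,P=top("side"); blobs(s,P); cv2.imwrite("pics/side9.png",s["image"])
E
```

```text
16.35 [0.55586175 0.01325685 0.2592237 ] [-0.70458364 -0.10522254  0.45440055] 0.07014335919744097
px [142. 136.] area 3097 rect mm [ 479.  -118.4] [100.5  27.3] 18.8 ztop 0.1
px [352. 198.] area 2033 rect mm [555.4  84.1] [16.4 99.1] 85.7 ztop 0.124
px [502. 198.] area 4464 rect mm [568.3 240.2] [ 38.4 100. ] 85.3 ztop 0.124
side
px [323. 179.] area 642 rect mm [ 479.  -116.8] [98.3 27.1] 19.3 ztop 0.102
px [249. 215.] area 900 rect mm [554.9  86.3] [18.3 98.2] 85.9 ztop 0.126
px [193. 275.] area 2256 rect mm [568.4 241.2] [ 37.8 100.1] 84.3 ztop 0.126
```

View pics/side9.png

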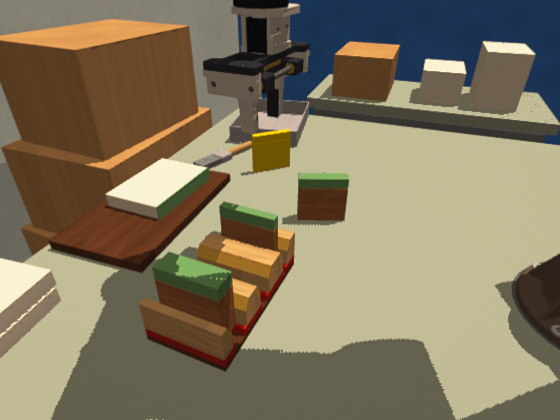

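The side view shows the thick board standing in the near slot at (193,290) and the thin one in the far slot at (249,225). The middle board is where it was at (323,195), and the gripper is clear. Handing in.

```bash
python3 -c "
from bench import order; print(order.sign_off())"
```

```text
the job is handed in; nothing more can be done
None
```

The thickest board went into the 36 mm slot first, then the thinnest into the 16 mm slot. Both were released, and the job was handed in at about 16.5 s of the 64 s allowed.

- **Seating:** Wrist-camera checks put both tops at z = 0.124, which is the 24 mm shoulder height plus the 100 mm board. The boards are at (0.568, 0.240) and (0.555, 0.084), in line with the slots. Both lie centred along the gauge to within a few millimetres, so neither sticks out past its ends.
- **Forces:** No reading at the end of a move went above about 16 N; the highest came as the boards met the shoulders.
- **Middle board:** It stands where it started, at about (0.479, -0.118), within camera error.
- **Disagreement:** The side camera read the tops and positions up to 2 mm different from the wrist camera, which is within the stated calibration. No check failed.

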